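# Lock an amplifier board into the clamshell test jig and hold it shut

### The arm

A 6-joint arm with a two-finger parallel gripper is mounted at the origin on the work surface. World frame = base frame: x ahead of the robot, y to its left, z up, the work surface at z = 0. Lengths are in mm, angles in rad, forces in N, time in s.
With the tool pointing down it reaches from about 275 to 725 mm from the base axis. Payload 15.9 kg.
Tool frame: the origin (TCP) lies on the front face of the gripper's body, between the roots of the fingers; the fingertips stand 73 mm ahead of it and the grasp point (between the pads) lies 54 mm ahead of it; z points along the fingers, y is the direction in which the jaws open and shut (so a half turn about z gives the same grasp; the last joint's range is limited). The gripper opens to 85 mm and grips with 20 to 120 N. Pads are 22 mm wide; open, the fingers measure 114 mm over their backs; the gripper's body (76 mm by 85 mm) begins 54 mm behind the grasp point. The pads swing forward as they close: fully open they stand 13 mm farther back than shut.
Start: joints at [-1.304, 0.213, -0.034, 1.323, 0, 1.571], TCP at [131.817, -482.296, 303.906] pointing down, gripper open.
Joint ranges: [-2.98, 2.98], [-0.74, 1.72], [-1.14, 1.35], [-2.1, 2.04], [-1.57, 1.44], [-3.14, 3.14]. Speed limits (rad/s): [1.89, 1.89, 2.39, 2.57, 3.14, 3.14].

### API

Orientations are given as a rotation vector (axis times angle).
In Python, from plant import robot gives the robot as it stands. The module is installed in compiled form; this text tells all that it offers.
- The arm moves only by the tool jog_arm, never from a script. Its argument "targets" is a list of rows, each a list of 3 entries, a list of its own where there are three numbers: the shift along the tool's x, y, z in m, then the turn about the tool's z in rad, then the opening, from 0 (shut) to 1 (fully open). In form: [[[dx, dy, dz], spin, claw], ...]. A call has exactly 10 rows; each row is the pose to reach, as a shift and turn from the pose commanded when the call began, along the tool's axes at that moment; what a row does not reach only later rows make up. A row lasts 1/10 s, in which the tool goes at most 50 mm and 8.59 degrees, less where a joint would pass 70% of its speed; a pose out of reach is approached as far as the arm can. A call with a gripper value outside its range is refused whole. The fingers move at their own pace and stop on an object; "grip_force" is the grip in N (left out, the last holds). Time passes only in rows, so rows that repeat a pose let the fingers close, or fill a call up. It gives the time, the measured TCP pose, the force and the opening at its end, in the units of the state.
- robot.get_obs(): the state, without advancing time (a new reading comes with each control period).
- robot.get_image(name): name is "side" or "top" or "wrist"; returns a dict with "pixels" (384x512x3 uint8, red, green, blue), "K" (3x3 intrinsics, pixels), "R" (3x3) and "t" (3): a world point X has camera coordinates R X + t; the wrist camera has in their place "hand_eye" (4x4, takes a point from camera to tool coordinates, whose origin is the TCP and whose axes are the flange's). Camera axes: x right, y down, z forward; pixel columns grow to the right and rows downward; lengths in mm; the calibration is good to about 2 mm. The wrist camera is an equidistant fisheye: a pixel r from the principal point sees the ray r / f radians off the axis. A picture is of the moment at which its call begins: read the wrist's pose just before it. There is no depth.
- robot.job_done(): hands the job in, once; it reports no verdict.
Trained networks look in a picture, given as the dict that the camera call returned (one of the last four; its "shot" number tells which), for a name from the list of things; names that differ only in an ending like _2 or _b are one class to them, and where a whole thing is asked for, a point or a joint stands for the part that bears it (a point fixed in the world has none). Each returns a list of dicts, best first, with "score" (0 to 1); they miss things now and then, are a little off and sometimes report something else, mostly with a low value. They report only what shows in the picture. A call takes as long as a camera call. They do not tell look-alikes from the thing itself.
- robot.silhouettes(name, picture): "region" (384x512 bool, what is visible of it).
- robot.spot_point(name, picture): "position" ([x, y, z] in mm, in world coordinates, good to about 4 mm: a listed point, or the origin of a listed thing).
The state is a dict: "time_s": time; "joint_positions": joint angles; "qd": joint speeds; "joint_torque": joint torques, N m; "position": TCP position; "tool_rot": TCP orientation; "wrist_force": force on the tool from outside, world axes, zero at the start; "moment": the same for the moment, N m; "finger_gap": finger opening in mm.
Only numpy, scipy, OpenCV 4.12 (cv2) and the standard library are available. Lean on these libraries where they do the work, as an engineer would, in place of code of your own. Each camera call takes 0.05 s, during which the arm holds its last target.

### The job

Put the amplifier board down flat into the rectangular pocket of the test jig and swing the jig's lid down over it. Then take the lock pin out of its parking block, push it down through the hole in the lid into the hole of the base, and press on down with the pin until its collar holds the lid fully shut against the springs under the board. Finish while holding: keep your grip on the pin and keep pressing, because the lid springs up when let go; leave the speaker, the mouse and the power adapter alone.

Things in the scene. Friction and masses are not known exactly. Their poses are not given: they have to be found in the camera images.
- jig: The fixed jig: aluminium block, flat top 50 mm above the work surface, origin on the work surface under the pocket's centre. x runs along the hinge, y from the pin hole towards the hinge, z up. 130 mm along x; along y from 85 mm before to 105 mm behind the origin. Only the lid and its hinge lugs (60 mm high) stand above the top.
- nest (a point): Centre of the pocket's floor, 40 mm above the work surface; axes as the jig's. The pocket is 85 mm (x) by 65 mm (y) and 10 mm deep, open on top. Its floor is a sprung black platform that sinks up to 9 mm when pressed (7 N to start it, 12 N at 4 mm) and rises again.
- base_hole (a point): Centre of the mouth of the vertical round hole in the jig's top, 60 mm from the pocket's centre along the jig's -y: 13 mm wide, 44 mm deep. Axes as the jig's.
- lid_hinge (a point): Middle of the lid's hinge axis, 85 mm from the pocket's centre along the jig's +y, 55 mm above the work surface; the axis runs along the jig's x.
- lid (a joint): Lid angle in rad: 0 shut (level), 1.57 upright, to 2.0 leaning back; starts open, leaning back. Grey plate 110 mm along the hinge, 165 mm from axis to free edge, 8 mm thick, centred on the axis, 0.25 kg, with a 52 by 46 mm window that the heat sink comes through. Hinge friction holds it when open; pushed below 0.9 rad it sinks slowly by itself onto the board.
- lid_hole (a point): Centre of the 13 mm hole in the lid, on its outer face (the upper one when shut), 145 mm from the hinge axis; z square to the plate. Shut, it is over the base hole, 9 mm above the jig's top. With the board in, two studs under the lid rest on the board and the lid stays up at about 0.045 rad, 6 mm at the hole; about 6 N down at the hole shuts it, and it springs back when let go.
- heatsink (a point): Centre of the aluminium finned heat sink on the loose green circuit board (about 0.15 kg), 20 mm above the board's underside. Board 80 mm (its x) by 60 mm (its y), 5 mm thick, lying flat; the heat sink stands centred on it, 40 mm (x) by 26 mm (y), its top 35 mm above the underside. Either way round fits the pocket. Pick it up across the 26 mm.
- pin_grip (a point): Centre of the upright steel lock pin's round grip, 18 mm wide and 44 mm tall (22 mm up and down from here). Under it a collar 26 mm wide, 4 mm thick, then a shank 10 mm wide, 40 mm long, with tapered end. About 0.09 kg, z up along the pin. It starts standing in its parking block, the collar resting on the block's top.
- pin_tip (a point): Lower end of the lock pin, 66 mm below the centre of its grip.
- pin_block: Fixed aluminium parking block with one hole, 56 by 56 mm, 50 mm high, where the pin stands; origin under its centre.
- speaker: Bystander: small black speaker, 80 by 70 mm, 150 mm tall; origin under its centre.
- mouse: Bystander: grey computer mouse, 100 by 58 mm, 32 mm tall; origin under its centre.
- adapter: Bystander: black power adapter, 85 by 50 mm, 32 mm tall; origin under its centre.
Mind the look-alikes: they are no part of the job. What is shaped like the part that bears heatsink but yellow is not meant.

How it is judged (in metres and radians):
On the way, in this order (a step that is already met when the one before it is completed fails the run):
1. the board lies flat in the pocket (horizontal distance between heatsink and nest below 0.006 m and z of heatsink in the frame of nest between 0.016 and 0.0235 m and angle between heatsink's own z axis and vertical below 0.08 rad), for 0.2 s.
2. the lid is swung down onto the board, the pin not yet in it (value of joint lid below 0.1 rad and horizontal distance between pin_tip and base_hole above 0.03 m), for 0.2 s.
At the end, for the whole second after the job is handed in: For the last second: board flat in the pocket (6 mm, 0.08 rad) and pressed down on its springs; lid within 0.02 rad of shut; pin upright (0.1 rad) through both holes, its tip 25 mm or more down in the base; fingers on the pin, its collar pressing the lid with over 2 N (horizontal distance between heatsink and nest below 0.006 m and z of heatsink in the frame of nest between 0.012 and 0.0195 m and angle between heatsink's own z axis and vertical below 0.08 rad and value of joint lid below 0.02 rad and horizontal distance between pin_tip and base_hole below 0.006 m and z of pin_tip in the frame of base_hole below -0.025 m and angle between pin_grip's own z axis and vertical below 0.1 rad and contact force between pin and lid above 2 N and contact force between the fingers and pin above 2 N); the arm keeps its last pose, push and grip.
It fails at once if a bystander was pushed more than 30 mm away or knocked over (distance of any of speaker, mouse, adapter from where it was at the start of the episode above 0.03 m or angle between any of speaker, mouse, adapter's own z axis and vertical above 0.4 rad).
It also fails if it takes over 72 s, if anything falls off the work surface, if the arm or the gripper's body presses on something with over 40 N, if the wrist force passes 120 N, or if a joint passes its speed limit or range.

## Working session

There is one attempt and no reset: what is moved stays moved. The work goes in short steps, Python scripts to look and compute and a tool call to move; the robot and the scene stay as the last step left them, time stands still between calls to the robot, and variables do not carry over. Pictures are saved under pics/ and viewed, and the job is handed in when it is done.

Besides the shell and the picture viewer there is one more tool, called as name([rows], argument=value, ...), one row to a line, values as JSON. jog_arm: Moves the arm, as the interface text tells. Its arguments: {"type":"object","properties":{"targets":{"type":"array","items":{"type":"array"}},"grip_force":{"type":"number"}},"required":["targets"]}

```bash
mkdir -p pics; python3 - <<'E'
from plant import robot
import cv2
o=robot.get_obs();print({k:o[k] for k in ['time_s','position','tool_rot','wrist_force','finger_gap']})
for n in ['side','top','wrist']:
    p=robot.get_image(n)
    cv2.imwrite(f'pics/{n}0.png',p['pixels'][:,:,::-1])
    print(n,p['K'].tolist() if hasattr(p['K'],'tolist') else p['K'],p.get('hand_eye'))
    for t in ['jig','nest','base_hole','lid_hinge','lid_hole','heatsink','pin_grip','pin_tip','pin_block','speaker','mouse','adapter']:
        try:
            r=robot.spot_point(t,p); print(t,[(x['score'],[round(float(v)) for v in x['position']]) for x in r][:3])
        except Exception as e: print(t,e)
print(robot.get_obs()['time_s'])
E
```

```text
{'time_s': 0.0, 'position': array([ 131.76500928, -482.06436408,  303.43374919]), 'tool_rot': array([-3.11263927e+00, -4.17669960e-01,  2.12858823e-04]), 'wrist_force': array([-1.54477968,  0.60201807, -0.47059039]), 'finger_gap': 85.07226165907282}
side [[360.986945786009, 0.0, 252.83933754247084], [0.0, 360.986945786009, 193.07726259497204], [0.0, 0.0, 1.0]] None
jig [(0.93, [539, 60, -1]), (0.71, [621, -215, 76]), (0.53, [775, 104, -4])]
nest [(0.81, [535, 60, 40]), (0.68, [623, -211, 78]), (0.29, [596, -430, -2])]
base_hole [(0.94, [551, 4, 48])]
lid_hinge [(0.62, [516, 147, 59])]
lid_hole [(0.97, [505, 178, 196])]
heatsink [(0.95, [372, -84, 25]), (0.8, [303, -282, 23]), (0.72, [442, -204, 21])]
pin_grip [(0.61, [622, -216, 75])]
pin_tip [(0.66, [624, -214, 10])]
pin_block [(0.97, [624, -214, -2])]
speaker [(0.76, [593, -428, 1])]
mouse [(0.71, [356, 379, -3])]
adapter [(0.89, [776, 103, -5]), (0.37, [537, 58, 40])]
top [[431.1683103765319, 0.0, 255.87076608561853], [0.0, 431.1683103765319, 188.91024609959794], [0.0, 0.0, 1.0]] None
jig [(0.75, [540, 55, 1])]
nest [(0.66, [542, 
[... 220 characters left out ...]
72, 192]), (0.21, [515, 142, 59])]
pin_tip []
pin_block [(0.67, [540, 62, 40]), (0.6, [624, -213, -2])]
speaker [(0.78, [592, -426, -2])]
mouse []
adapter [(0.97, [774, 101, -1])]
wrist [[297.3186396354542, 0.0, 261.4783284199914], [0.0, 297.3186396354542, 189.40942277481076], [0.0, 0.0, 1.0]] [[ 6.76100841e-04 -9.61964785e-01 -2.73172646e-01  6.92192374e+01]
 [ 9.99999767e-01  6.25826339e-04  2.71175701e-04  2.71610323e-01]
 [-8.99028379e-05 -2.73172766e-01  9.61964985e-01 -6.99855986e+01]
 [ 0.00000000e+00  0.00000000e+00  0.00000000e+00  1.00000000e+00]]
jig []
nest []
base_hole []
lid_hinge []
lid_hole []
heatsink []
pin_grip []
pin_tip []
pin_block []
speaker []
mouse []
adapter []
1.95
```

View pictures.

View pics/side0.png

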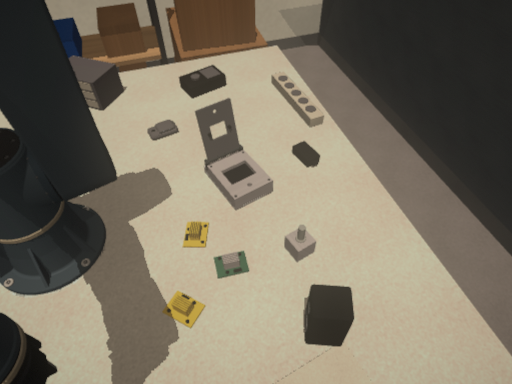

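View pics/top0.png

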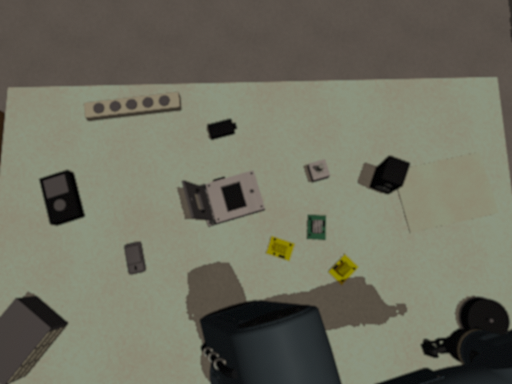

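View pics/wrist0.png

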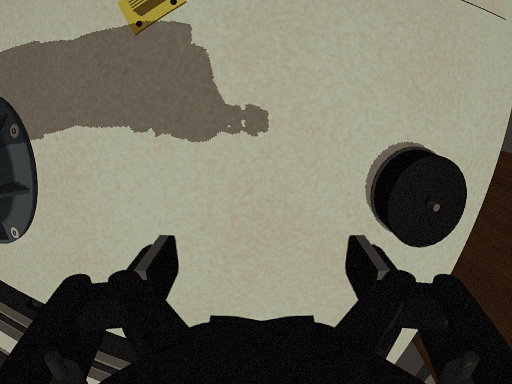

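```bash
cat > h.py <<'E'
import numpy as np,cv2,pickle
from scipy.spatial.transform import Rotation as Ro
def ray(p,uv,obs=None):
    K=np.array(p['K']);u=(uv[0]-K[0,2])/K[0,0];v=(uv[1]-K[1,2])/K[1,1]
    if 'hand_eye' in p and p['hand_eye'] is not None:
        th=np.hypot(u,v);d=np.array([0,0,1.]) if th<1e-9 else np.array([np.sin(th)*u/th,np.sin(th)*v/th,np.cos(th)])
        H=np.array(p['hand_eye']);Rt=Ro.from_rotvec(obs['tool_rot']).as_matrix()
        return Rt@H[:3,3]+obs['position'],Rt@H[:3,:3]@d
    R=np.array(p['R']);t=np.array(p['t'])
    return -R.T@t,R.T@np.array([u,v,1.])
def onz(p,uv,z,obs=None):
    c,d=ray(p,uv,obs);return c+d*(z-c[2])/d[2]
def proj(p,X,obs=None):
    K=np.array(p['K']);X=np.array(X,float)
    if 'hand_eye' in p and p['hand_eye'] is not None:
        H=np.array(p['hand_eye']);Rt=Ro.from_rotvec(obs['tool_rot']).as_matrix()
        x=H[:3,:3].T@(Rt.T@(X-obs['position'])-H[:3,3])
        r=np.hypot(x[0],x[1]);th=np.arctan2(r,x[2])
        return np.array([K[0,2]+K[0,0]*th*x[0]/r,K[1,2]+K[1,1]*th*x[1]/r])
    x=np.array(p['R'])@X+np.array(p['t']);x=K@x;return x[:2]/x[2]
def rel(obs,tgt,yaw=None):
    """tool-axis shift (m) and spin to reach TCP tgt (mm), with tool x at world yaw"""
    Rt=Ro.from_rotvec(obs['tool_rot']).as_matrix()
    d=Rt.T@(np.array(tgt)-obs['position'])/1000
    cy=np.arctan2(Rt[1,0],Rt[0,0])
    s=None if yaw is None else -((yaw-cy+np.pi)%(2*np.pi)-np.pi)
    return d.round(4),None if s is None else round(s,4),round(cy,4)
def get(robot,n,tag=None):
    o=robot.get_obs();p=robot.get_image(n)
    if tag: pickle.dump((o,p),open(f'pics/{tag}.pkl','wb')); cv2.imwrite(f'pics/{tag}.png',p['pixels'][:,:,::-1])
    return o,p
E
python3 - <<'E'
from plant import robot
from h import *
for n in ['top','side']:
    o,p=get(robot,n,n+'1')
    hsv=cv2.cvtColor(p['pixels'],cv2.COLOR_RGB2HSV)
    m=((hsv[...,0]>60)&(hsv[...,0]<95)&(hsv[...,1]>90)).astype(np.uint8)
    k,l,s,c=cv2.connectedComponentsWithStats(m)
    for i in range(1,k):
        if s[i,4]<60: continue
        ys,xs=np.where(l==i)
        P=np.array([onz(p,(x,y),4)[:2] for x,y in zip(xs,ys)],np.float32)
        r=cv2.minAreaRect(P);print(n,s[i],r)
    u,v=map(int,proj(p,[442,-204,20]))
    cv2.imwrite(f'pics/{n}1c.png',cv2.resize(p['pixels'][v-60:v+60,u-80:u+80,::-1],None,fx=5,fy=5,interpolation=cv2.INTER_CUBIC))
E
```

```text
top [308 216  17  23 173] ((440.4923095703125, -205.07156372070312), (51.75835418701172, 71.04685974121094), 87.35620880126953)
```

View pics/side1c.png

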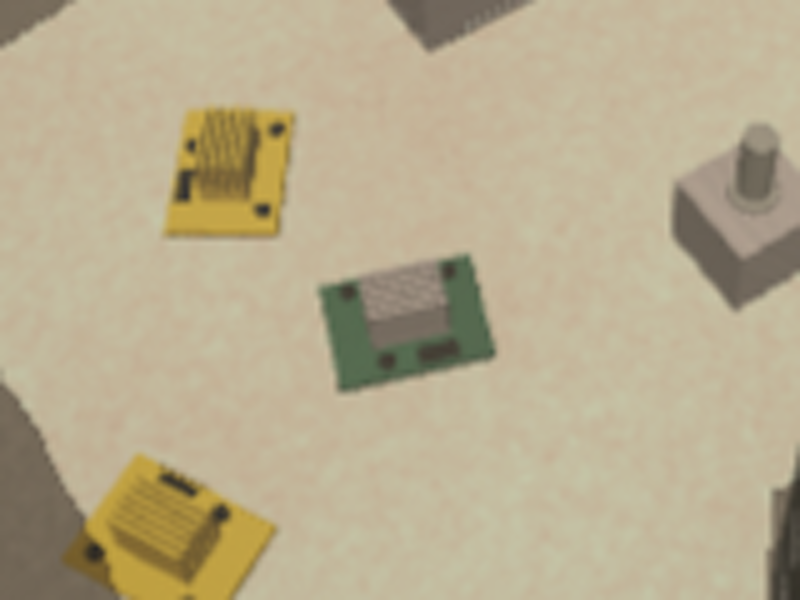

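The candidates are the green board at side (231,263) and the yellow ones at (197,234) and (185,308). The green board with the aluminium sink is the one meant: the yellow ones are look-alikes.

```bash
python3 - <<'E'
from plant import robot
from h import *
print(rel(robot.get_obs(),[445,-205,240],-0.046))
E
```

```text
(array([ 0.3752, -0.1849,  0.0639]), np.float64(0.3128), np.float64(0.2668))
```

jog_arm([
  [[0.04,-0.02,0.007],0.035,1],
  [[0.08,-0.04,0.014],0.07,1],
  [[0.12,-0.06,0.021],0.105,1],
  [[0.16,-0.08,0.028],0.14,1],
  [[0.2,-0.1,0.035],0.175,1],
  [[0.24,-0.12,0.042],0.21,1],
  [[0.28,-0.14,0.049],0.245,1],
  [[0.32,-0.16,0.056],0.28,1],
  [[0.36,-0.178,0.062],0.31,1],
  [[0.375,-0.185,0.064],0.313,1],
])

```text
time_s: 3.05
position: [446.9, -202.5, 239.3]
tool_rot: [-3.14, 0.07, 0.0]
wrist_force: [-1.7, -0.0, -0.1]
finger_gap: 85.5
```

```bash
python3 - <<'E'
from plant import robot
from h import *
o,p=get(robot,'wrist','w1')
print(o['time_s'],o['position'],rel(o,[0,0,0],0)[2],o['qd'].round(3),o['wrist_force'])
print(robot.spot_point('heatsink',p))
hsv=cv2.cvtColor(p['pixels'],cv2.COLOR_RGB2HSV)
m=((hsv[...,0]>60)&(hsv[...,0]<95)&(hsv[...,1]>90)).astype(np.uint8)
k,l,s,c=cv2.connectedComponentsWithStats(m)
for i in range(1,k):
    if s[i,4]<200: continue
    ys,xs=np.where(l==i)
    P=np.array([onz(p,(x,y),5,o)[:2] for x,y in zip(xs,ys)],np.float32)
    print(s[i],cv2.minAreaRect(P))
E
```

```text
3.05 [ 446.85099173 -202.47563019  239.25787088] -0.0447 [ 0.263  0.13   0.123 -0.    -0.012  0.263] [-1.65225732 -0.01012933 -0.08977621]
[{'position': [441.3, -205.9, 18.9], 'score': 0.96}, {'position': [303.3, -287.8, 18.0], 'score': 0.64}, {'position': [381.0, -85.3, 21.7], 'score': 0.61}]
[ 236  141   57   73 1785] ((441.94293212890625, -204.65029907226562), (58.51078796386719, 78.58340454101562), 86.44644927978516)
```

View pics/w1.png

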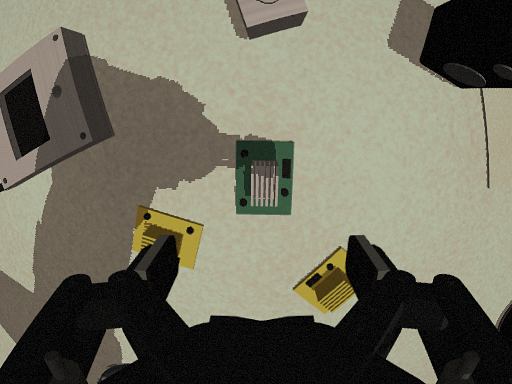

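```bash
python3 - <<'E'
from plant import robot
from h import *
print(rel(robot.get_obs(),[442,-204.8,160],-0.062))
E
```

```text
(array([-0.004 ,  0.0016,  0.0794]), np.float64(0.0188), np.float64(-0.0432))
```

jog_arm([
  [[-0.003,0.0,0.02],0.016,1],
  [[-0.003,0.0,0.04],0.016,1],
  [[-0.003,0.0,0.06],0.016,1],
  [[-0.003,0.0,0.075],0.016,1],
  [[-0.003,0.0,0.08],0.016,1],
  [[-0.003,0.0,0.08],0.016,1],
  [[-0.003,0.0,0.08],0.016,1],
  [[-0.003,0.0,0.08],0.016,1],
  [[-0.003,0.0,0.08],0.016,1],
  [[-0.003,0.0,0.08],0.016,1],
])

```text
time_s: 4.15
position: [441.9, -204.9, 160.3]
tool_rot: [3.14, -0.098, 0.001]
wrist_force: [1.5, 0.7, 0.8]
finger_gap: 85.3
```

```bash
python3 - <<'E'
from plant import robot
from h import *
o,p=get(robot,'wrist','w2')
print(o['time_s'],o['position'],rel(o,[442,-204.8,82],-.062),np.abs(o['qd']).max().round(3))
hsv=cv2.cvtColor(p['pixels'],cv2.COLOR_RGB2HSV)
m=((hsv[...,0]>60)&(hsv[...,0]<95)&(hsv[...,1]>90)).astype(np.uint8)
k,l,s,c=cv2.connectedComponentsWithStats(m)
for i in range(1,k):
    if s[i,4]<200: continue
    ys,xs=np.where(l==i)
    P=np.array([onz(p,(x,y),5,o)[:2] for x,y in zip(xs,ys)],np.float32)
    print(s[i],cv2.minAreaRect(P))
E
```

```text
4.15 [ 441.94639363 -204.90490288  160.27748718] (array([ 0.    , -0.0001,  0.0783]), np.float64(-0.0002), np.float64(-0.0622)) 0.004
[ 223  147   77   95 2906] ((441.704833984375, -204.9340057373047), (58.75098419189453, 78.90634155273438), 86.43234252929688)
```

View pics/w2.png

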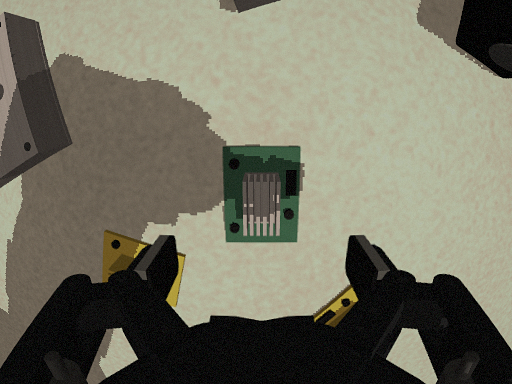

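jog_arm([
  [[0,0,0.025],0,1],
  [[0,0,0.05],0,1],
  [[0,0,0.07],0,1],
  [[0,0,0.078],0,1],
  [[0,0,0.078],0,0.7],
  [[0,0,0.078],0,0.4],
  [[0,0,0.078],0,0.15],
  [[0,0,0.078],0,0.15],
  [[0,0,0.078],0,0.15],
  [[0,0,0.078],0,0.15],
], grip_force=40)

```text
time_s: 5.2
position: [442.3, -205.1, 82.8]
tool_rot: [3.14, -0.098, 0.002]
wrist_force: [-1.3, 1.0, 7.6]
finger_gap: 25.2
```

jog_arm([
  [[0,0,0],0,0.15],
  [[0,0,0],0,0.15],
  [[0,0,-0.01],0,0.15],
  [[0,0,-0.03],0,0.15],
  [[0,0,-0.06],0,0.15],
  [[0,0,-0.09],0,0.15],
  [[0,0,-0.12],0,0.15],
  [[0,0,-0.13],0,0.15],
  [[0,0,-0.13],0,0.15],
  [[0,0,-0.13],0,0.15],
])

```text
time_s: 6.2
position: [441.5, -204.7, 211.2]
tool_rot: [-3.14, 0.098, 0.001]
wrist_force: [-0.4, -0.3, -2.3]
finger_gap: 24.9
```

```bash
python3 - <<'E'
from plant import robot
from h import *
o,p=get(robot,'wrist','w3')
print(o['time_s'],o['position'],rel(o,[442,-204.8,82],-.062),o['wrist_force'],o['finger_gap'])
o,p=get(robot,'top','t3')
for t in ['base_hole','nest','lid_hinge','lid_hole','pin_block','pin_grip']:
    print(t,[(x['score'],x['position']) for x in robot.spot_point(t,p)][:2])
print(proj(p,[442,-205,100]))
o,p=get(robot,'side','s3')
for t in ['base_hole','nest','lid_hinge','lid_hole','pin_block','pin_grip','jig']:
    print(t,[(x['score'],x['position']) for x in robot.spot_point(t,p)][:2])
cv2.imwrite('pics/s3b.png',cv2.resize(p['pixels'][90:290,150:350,::-1],None,fx=3,fy=3,interpolation=cv2.INTER_CUBIC))
E
```

```text
6.2 [ 441.46070894 -204.69144941  211.15801802] (array([6.000e-04, 1.000e-04, 1.292e-01]), np.float64(-0.0002), np.float64(-0.0622)) [-0.43342168 -0.26474866 -2.34245957] 24.92339570039952
base_hole [(0.76, [552.0, 4.3, 50.6])]
nest [(0.96, [540.4, 60.6, 37.9])]
lid_hinge [(0.96, [513.8, 141.3, 58.5])]
lid_hole [(0.65, [504.6, 177.1, 193.4])]
pin_block [(0.75, [627.8, -216.8, -0.1])]
pin_grip [(0.54, [621.4, -216.6, 75.2]), (0.25, [551.0, 1.7, 49.2])]
[319.87763861 223.3750163 ]
base_hole [(0.7, [553.1, 2.4, 50.5])]
nest [(0.94, [536.4, 58.7, 41.3])]
lid_hinge []
lid_hole []
pin_block [(0.63, [622.1, -214.0, 0.3]), (0.28, [776.4, 104.3, -2.7])]
pin_grip [(0.53, [621.5, -211.2, 75.3]), (0.33, [775.0, 100.9, -1.6])]
jig [(0.91, [535.3, 58.6, 0.0])]
```

View pics/w3.png

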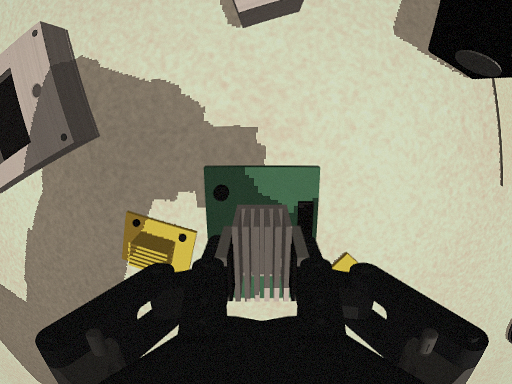

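View pics/s3b.png

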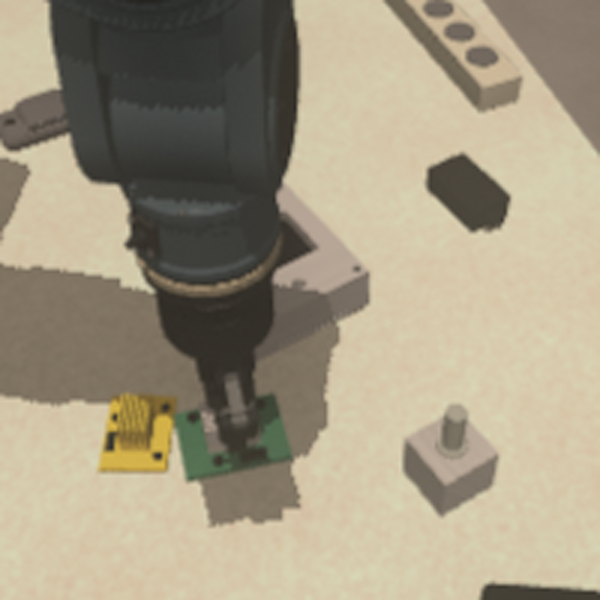

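jog_arm([
  [[-0.001,-0.02,-0.005],-0.03,0.15],
  [[-0.003,-0.05,-0.01],-0.07,0.15],
  [[-0.005,-0.085,-0.015],-0.12,0.15],
  [[-0.008,-0.125,-0.018],-0.17,0.15],
  [[-0.01,-0.165,-0.018],-0.22,0.15],
  [[-0.013,-0.2,-0.018],-0.26,0.15],
  [[-0.014,-0.225,-0.018],-0.29,0.15],
  [[-0.015,-0.238,-0.018],-0.307,0.15],
  [[-0.015,-0.24,-0.018],-0.307,0.15],
  [[-0.015,-0.24,-0.018],-0.307,0.15],
])

```text
time_s: 8.0
position: [441.8, 35.3, 229.9]
tool_rot: [3.118, 0.383, -0.0]
wrist_force: [0.7, -1.1, -1.4]
finger_gap: 25.8
```

```bash
python3 - <<'E'
from plant import robot
from h import *
o,p=get(robot,'wrist','w4')
print(o['time_s'],o['position'],rel(o,[442,-204.8,82],-.062)[2],np.abs(o['qd']).max().round(3),o['finger_gap'])
for t in ['base_hole','nest','lid_hinge','lid_hole','jig']:
    print(t,[(x['score'],x['position']) for x in robot.spot_point(t,p)][:2])
E
```

```text
8.0 [441.7722046   35.27318323 229.88624914] 0.2445 0.021 25.81289153253043
base_hole [(0.95, [553.1, 1.7, 48.3])]
nest [(0.82, [538.0, 58.4, 40.3])]
lid_hinge [(0.91, [515.2, 138.0, 54.3])]
lid_hole []
jig [(0.77, [536.8, 58.7, -3.8])]
```

View pics/w4.png

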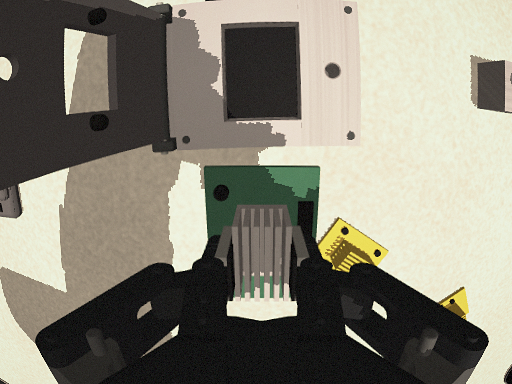

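```bash
python3 - <<'E'
from h import *
o,p=pickle.load(open('pics/w4.pkl','rb'))
im=p['pixels']
cv2.imwrite('pics/w4c.png',cv2.resize(im[0:155,160:370,::-1],None,fx=3.8,fy=3.8,interpolation=cv2.INTER_CUBIC))
g=im.max(2)
m=((g<60)).astype(np.uint8); m[160:]=0; m[:,:215]=0
k,l,s,c=cv2.connectedComponentsWithStats(m)
for i in range(1,k):
    if s[i,4]<60: continue
    ys,xs=np.where(l==i)
    for z in (40,50):
        P=np.array([onz(p,(x,y),z,o)[:2] for x,y in zip(xs,ys)],np.float32)
        r=cv2.minAreaRect(P);print(s[i],z,r)
E
```

```text
[ 225   27   73   92 6373] 40 ((539.6654052734375, 59.989585876464844), (80.4643783569336, 61.51921844482422), 15.632538795471191)
[ 225   27   73   92 6373] 50 ((538.4857177734375, 59.67396545410156), (77.36793518066406, 59.15184783935547), 15.632533073425293)
```

View pics/w4c.png

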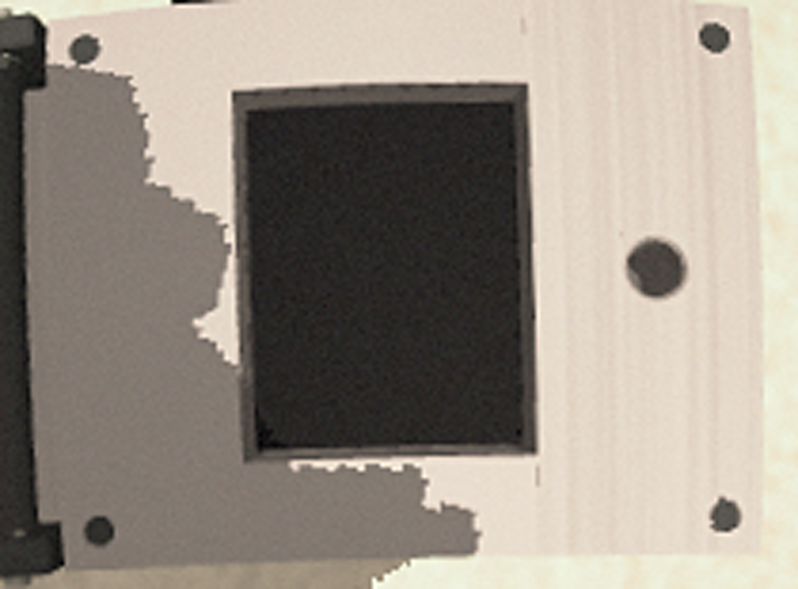

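```bash
python3 - <<'E'
from h import *
o,p=pickle.load(open('pics/w4.pkl','rb'))
f=lambda a,z=50: onz(p,((a[0]+.5)/3.8-.5+160,(a[1]+.5)/3.8-.5),z,o)
c=np.array([f(a) for a in [(233,93),(527,84),(537,455),(245,462)]])
print(c.round(1),c.mean(0))
for i in range(4):
    d=c[(i+1)%4]-c[i]; print(np.hypot(*d[:2]),np.arctan2(d[1],d[0]))
h=f((656,268)); print('hole',h, h-c.mean(0))
s=np.array([f(a) for a in [(84,48),(714,38),(725,515),(99,530)]]);print(s.round(1))
for i in range(4):
    d=s[(i+1)%4]-s[i]; print(np.hypot(*d[:2]),np.arctan2(d[1],d[0]))
E
```

```text
[[571.1 102.1  50. ]
 [588.8  39.9  50. ]
 [507.4  17.2  50. ]
 [490.2  79.3  50. ]] [539.38410409  59.63145611  50.        ]
64.62625341633274 -1.2943316837716072
84.52335761751998 -2.868921465829996
64.42483841960569 1.840672983312923
84.09840509801772 0.2750636439897574
hole [555.58385962   2.06154511  50.        ] [ 16.19975553 -57.56991099   0.        ]
[[576.2 138.7  50. ]
 [613.8   1.7  50. ]
 [506.1 -28.3  50. ]
 [468.  108.5  50. ]]
142.0484784406878 -1.3030672856406602
111.79468341368998 -2.8696495925310863
142.0763488029838 1.842776143825585
112.39850268705771 0.27168388046508296
```

```bash
python3 - <<'E'
from plant import robot
from h import *
o=robot.get_obs();print(rel(o,[539.7,59.8,145],.272),o['position'])
E
```

```text
(array([ 0.101 , -0.0005,  0.0849]), np.float64(-0.0285), np.float64(0.2435)) [441.78679525  34.9841682  229.88801197]
```

jog_arm([
  [[0.02,0,0],-0.01,0.15],
  [[0.05,0,0],-0.02,0.15],
  [[0.08,0,0.01],-0.028,0.15],
  [[0.098,0,0.03],-0.028,0.15],
  [[0.101,0,0.055],-0.028,0.15],
  [[0.101,0,0.075],-0.028,0.15],
  [[0.101,0,0.085],-0.028,0.15],
  [[0.101,0,0.085],-0.028,0.15],
  [[0.101,0,0.085],-0.028,0.15],
  [[0.101,0,0.085],-0.028,0.15],
])

```text
time_s: 9.3
position: [540.3, 60.1, 146.1]
tool_rot: [-3.112, -0.427, -0.003]
wrist_force: [0.8, -0.3, -0.9]
finger_gap: 25.5
```

```bash
python3 - <<'E'
from plant import robot
from h import *
o,p=get(robot,'wrist','w5')
print(o['time_s'],o['position'],rel(o,[539.7,59.8,125],.272),np.abs(o['qd']).max().round(3),o['finger_gap'])
yw=.272;ex=np.array([np.cos(yw),np.sin(yw),0]);ey=np.array([-ex[1],ex[0],0])
im=p['pixels'][:,:,::-1].copy()
C=np.array([539.5,59.8,50])
B=np.array([*o['position'][:2],o['position'][2]-82.5+5])-.3*ex
im=cv2.resize(im,None,fx=1.5,fy=1.5)
for c,a,b,col in ((C,42.5,32.5,(0,0,255)),(B,40,30,(255,0,255))):
    q=[proj(p,c+sx*a*ex+sy*b*ey,o) for sx,sy in ((1,1),(1,-1),(-1,-1),(-1,1))]
    print(np.array(q).round(1).tolist())
    cv2.polylines(im,[((np.array(q)+.5)*1.5).astype(int)],True,col,1)
cv2.imwrite('pics/w5b.png',im)
E
```

```text
9.3 [540.27439401  60.07729466 146.10330887] (array([-0.0007,  0.0001,  0.0211]), np.float64(0.0006), np.float64(0.2726)) 0.006 25.482152033695876
[[204.3, 156.6], [317.8, 156.7], [309.5, 283.7], [212.4, 283.6]]
[[202.3, 166.3], [319.5, 166.5], [310.0, 296.4], [211.6, 296.3]]
```

View pics/w5b.png

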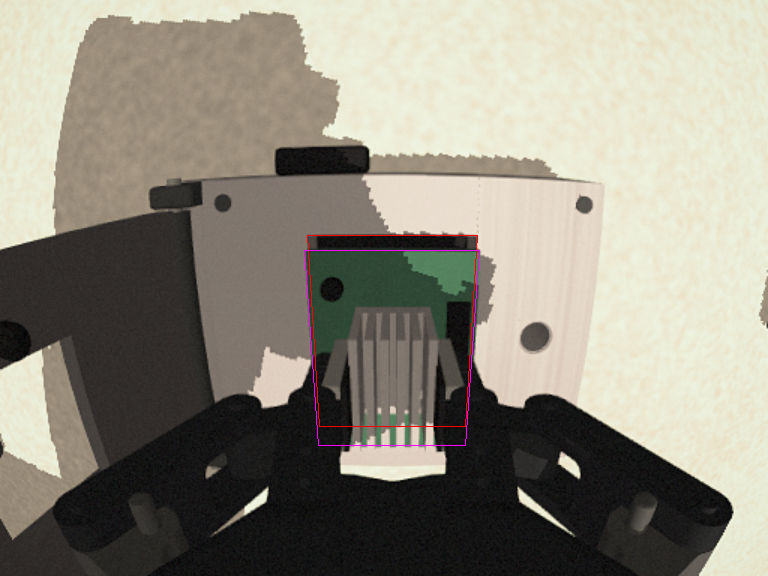

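jog_arm([
  [[-0.0005,0,0.005],0,0.15],
  [[-0.0005,0,0.01],0,0.15],
  [[-0.0005,0,0.013],0,0.15],
  [[-0.0005,0,0.016],0,0.15],
  [[-0.0005,0,0.018],0,0.15],
  [[-0.0005,0,0.02],0,0.15],
  [[-0.0005,0,0.022],0,0.15],
  [[-0.0005,0,0.023],0,0.15],
  [[-0.0005,0,0.023],0,0.15],
  [[-0.0005,0,0.023],0,0.15],
])

```text
time_s: 10.35
position: [539.3, 60.0, 122.3]
tool_rot: [-3.112, -0.427, -0.0]
wrist_force: [-3.3, 0.1, 6.3]
finger_gap: 25.4
```

```bash
python3 - <<'E'
from plant import robot
from h import *
o,p=get(robot,'wrist','w6')
print(o['time_s'],o['position'],rel(o,[539.7,59.8,122.5],.272),o['wrist_force'],o['finger_gap'])
cv2.imwrite('pics/w6b.png',cv2.resize(p['pixels'][130:330,130:390,::-1],None,fx=3,fy=3))
E
```

```text
10.35 [539.27291003  59.96866891 122.25141613] (array([ 0.0004,  0.0003, -0.0002]), np.float64(0.0008), np.float64(0.2728)) [-3.28117882  0.13511512  6.3195694 ] 25.43273205257136
```

View pics/w6b.png

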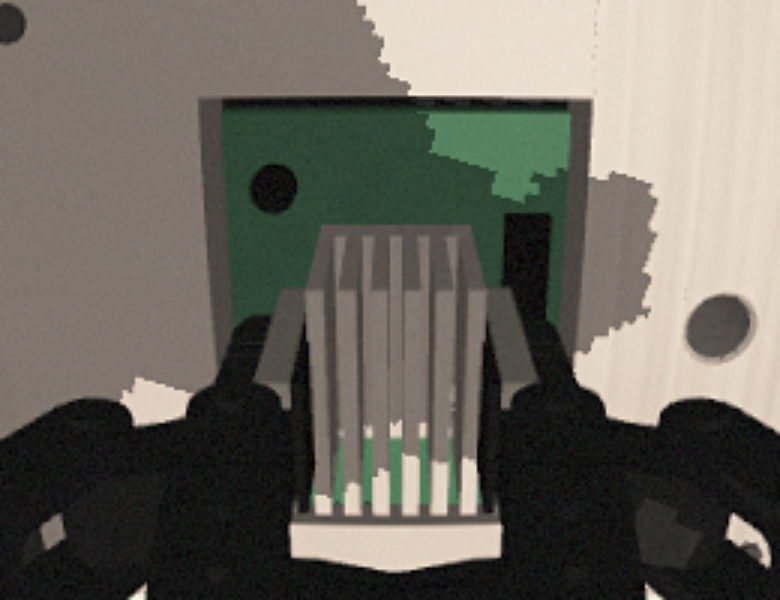

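jog_arm([
  [[0,0,0],0,0.36],
  [[0,0,0],0,0.42],
  [[0,0,0],0,0.42],
  [[0,0,-0.01],0,0.42],
  [[0,0,-0.03],0,0.42],
  [[0,0,-0.06],0,0.42],
  [[0,0,-0.1],0,0.42],
  [[0,0,-0.14],0,0.42],
  [[0,0,-0.18],0,0.3],
  [[0,0,-0.19],0,0],
])

```text
time_s: 11.4
position: [540.1, 60.1, 317.0]
tool_rot: [3.112, 0.427, 0.01]
wrist_force: [0.7, -0.7, -0.6]
finger_gap: 12.2
```

```bash
python3 - <<'E'
from plant import robot
from h import *
o,p=get(robot,'wrist','w7')
print(o['time_s'],o['position'],rel(o,[539.7,59.8,122.5],.272)[2],o['finger_gap'])
print([(x['score'],x['position']) for x in robot.spot_point('heatsink',p)])
for t in ('lid_hole','lid_hinge'):print([(x['score'],x['position']) for x in robot.spot_point(t,p)])
print(rel(o,[495,219,315],1.843), rel(o,[492,228,268],1.843))
E
```

```text
11.4 [540.13078041  60.06916184 316.97955871] 0.2728 12.217697173000875
[(0.79, [539.6, 57.6, 60.8]), (0.54, [518.0, 143.5, 52.6])]
[(0.65, [505.9, 176.8, 187.5])]
[(0.6, [513.1, 138.5, 54.9])]
(array([-0.0007, -0.1652,  0.0018]), np.float64(-1.5702), np.float64(0.2728)) (array([-0.0014, -0.1747,  0.0488]), np.float64(-1.5702), np.float64(0.2728))
```

View pics/w7.png

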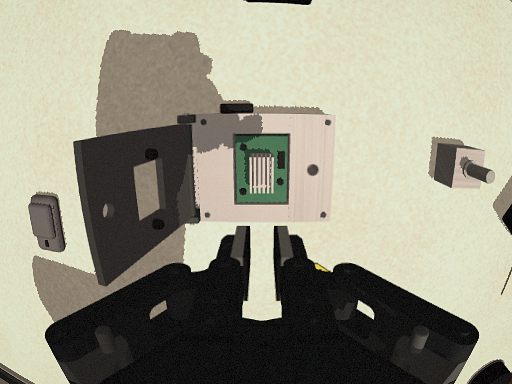

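jog_arm([
  [[0,-0.02,0],-0.14,0],
  [[0,-0.045,0],-0.28,0],
  [[0,-0.07,0],-0.42,0],
  [[0,-0.095,0],-0.56,0],
  [[0,-0.12,0],-0.7,0],
  [[0,-0.145,0],-0.84,0],
  [[0,-0.165,0],-0.98,0],
  [[0,-0.175,0],-1.12,0],
  [[0,-0.175,0],-1.26,0],
  [[0,-0.175,0],-1.4,0],
])

```text
time_s: 12.6
position: [491.4, 228.7, 310.1]
tool_rot: [-2.097, -2.338, 0.004]
wrist_force: [-0.0, 0.3, -0.1]
finger_gap: -0.3
```

```bash
python3 - <<'E'
from plant import robot
from h import *
o=robot.get_obs()
print(o['time_s'],o['position'],o['joint_positions'])
print(rel(o,[492,228,268],1.843))
E
```

```text
12.6 [491.35941894 228.69283453 310.09327997] [ 4.35616134e-01  3.02496225e-01  9.86268744e-02  1.36983476e+00
 -1.32397948e-05  1.89779721e+00]
(array([-0.0007,  0.0007,  0.0421]), np.float64(-0.1636), np.float64(1.6794))
```

jog_arm([
  [[0,0,0],-0.1,0],
  [[0,0,0.005],-0.164,0],
  [[0,0,0.015],-0.164,0],
  [[0,0,0.03],-0.164,0],
  [[0,0,0.042],-0.164,0],
  [[0,0,0.042],-0.164,0],
  [[0,0,0.042],-0.164,0],
  [[0,0,0.042],-0.164,0],
  [[0,0,0.042],-0.164,0],
  [[0,0,0.042],-0.164,0],
])

```text
time_s: 13.6
position: [492.3, 228.6, 270.3]
tool_rot: [1.907, 2.496, 0.001]
wrist_force: [0.4, 0.3, -0.5]
finger_gap: -0.0
```

```bash
python3 - <<'E'
from plant import robot
from h import *
o,p=get(robot,'side','s8')
yw=.272;ex=np.array([np.cos(yw),np.sin(yw),0]);ey=np.array([-ex[1],ex[0],0])
d=o['position']-np.array([539.5,59.8,0])
print(o['time_s'],o['position'],rel(o,[0,0,0],0)[2],'jig',d@ex,d@ey,o['wrist_force'])
cv2.imwrite('pics/s8b.png',cv2.resize(p['pixels'][60:240,130:330,::-1],None,fx=3,fy=3,interpolation=cv2.INTER_CUBIC))
E
```

```text
13.6 [492.25736249 228.58067218 270.30188039] 1.8367 jig -0.16143314142583165 175.26766969148895 [ 0.37505171  0.2916343  -0.46336443]
```

View pics/s8b.png

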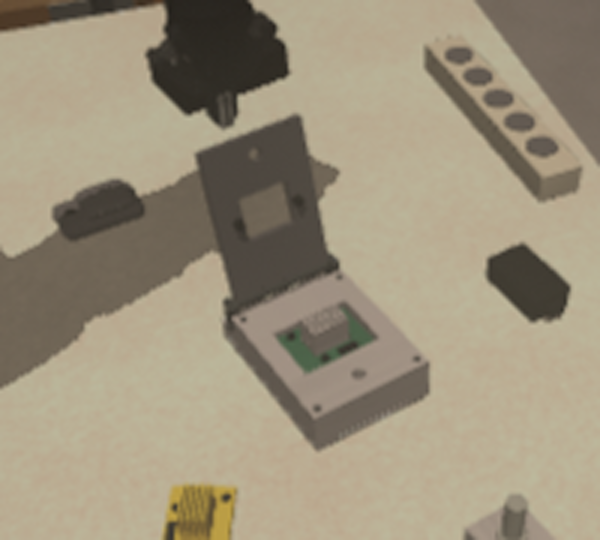

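jog_arm([
  [[-0.015,0,0],0,0],
  [[-0.03,0,0],0,0],
  [[-0.04,0,0],0,0],
  [[-0.05,0,0],0,0],
  [[-0.06,0,0],0,0],
  [[-0.07,0,0],0,0],
  [[-0.08,0,0],0,0],
  [[-0.09,0,0],0,0],
  [[-0.1,0,0],0,0],
  [[-0.105,0,0],0,0],
])

```text
time_s: 14.65
position: [519.9, 126.2, 269.8]
tool_rot: [1.908, 2.496, -0.0]
wrist_force: [0.1, 0.6, -0.1]
finger_gap: 0.1
```

```bash
python3 - <<'E'
from plant import robot
from h import *
o,p=get(robot,'side','s9')
yw=.272;ex=np.array([np.cos(yw),np.sin(yw),0]);ey=np.array([-ex[1],ex[0],0])
d=o['position']-np.array([539.5,59.8,0])
print(o['time_s'],o['position'],rel(o,[0,0,0],0)[2],'jig',d@ex,d@ey,o['wrist_force'])
cv2.imwrite('pics/s9b.png',cv2.resize(p['pixels'][60:240,130:330,::-1],None,fx=3,fy=3,interpolation=cv2.INTER_CUBIC))
E
```

```text
14.65 [519.90576254 126.18915183 269.81004908] 1.8362 jig -1.0378590296136885 69.21254562313955 [ 0.07492035  0.58003602 -0.09085376]
```

View pics/s9b.png

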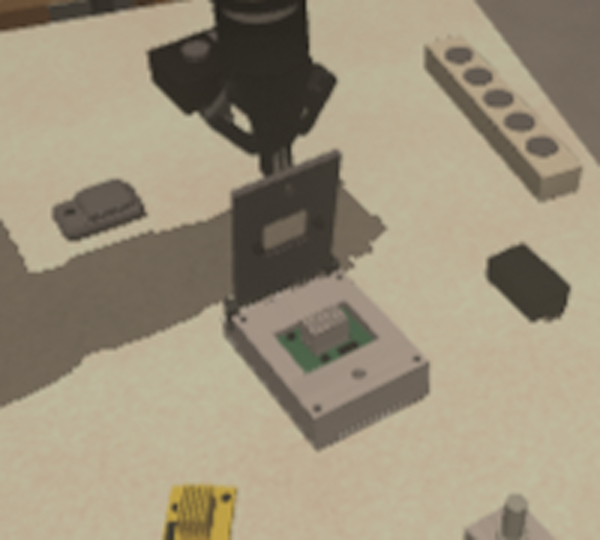

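jog_arm([
  [[-0.012,0,0],0,0],
  [[-0.025,0,0.002],0,0],
  [[-0.038,0,0.006],0,0],
  [[-0.051,0,0.013],0,0],
  [[-0.063,0,0.021],0,0],
  [[-0.074,0,0.031],0,0],
  [[-0.085,0,0.042],0,0],
  [[-0.094,0,0.054],0,0],
  [[-0.103,0,0.067],0,0],
  [[-0.108,0,0.077],0,0],
])

```text
time_s: 15.7
position: [547.9, 22.2, 191.4]
tool_rot: [-1.907, -2.495, 0.001]
wrist_force: [-0.3, 0.4, 0.3]
finger_gap: 0.1
```

```bash
python3 - <<'E'
from plant import robot
from h import *
o,p=get(robot,'side','s10')
yw=.272;ex=np.array([np.cos(yw),np.sin(yw),0]);ey=np.array([-ex[1],ex[0],0])
d=o['position']-np.array([539.5,59.8,0])
print(o['time_s'],o['position'],rel(o,[0,0,0],0)[2],'jig',d@ex,d@ey,o['wrist_force'])
print(robot.spot_point('lid_hole',p))
cv2.imwrite('pics/s10b.png',cv2.resize(p['pixels'][60:240,130:330,::-1],None,fx=3,fy=3,interpolation=cv2.INTER_CUBIC))
E
```

```text
15.7 [547.92544438  22.19706044 191.3650834 ] 1.8364 jig -1.9866600435886443 -38.48405330329977 [-0.29383002  0.37870671  0.27632374]
[{'position': [546.3, 16.3, 117.5], 'score': 0.58}]
```

View pics/s10b.png

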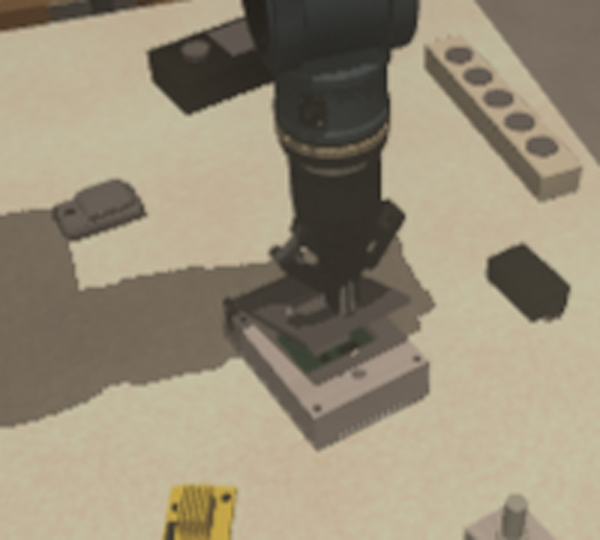

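```bash
python3 - <<'E'
from plant import robot
from h import *
o=robot.get_obs()
print(o['joint_positions'].round(3),rel(o,[0,0,0],0)[2])
for y in (1.843,1.2,-.33,0.6):
  print(y,rel(o,[622,-214,230],y))
E
```

```text
[ 0.041  0.358 -0.128  1.088 -0.     1.346] 1.8362
1.843 (array([-0.2477,  0.0098, -0.039 ]), np.float64(-0.0068), np.float64(1.8362))
1.2 (array([-0.2477,  0.0098, -0.039 ]), np.float64(0.6362), np.float64(1.8362))
-0.33 (array([-0.2477,  0.0098, -0.039 ]), np.float64(2.1662), np.float64(1.8362))
0.6 (array([-0.2477,  0.0098, -0.039 ]), np.float64(1.2362), np.float64(1.8362))
```

jog_arm([
  [[0,0,-0.02],0,0.3],
  [[-0.02,0,-0.04],0,0.5],
  [[-0.055,0.002,-0.045],0,0.6],
  [[-0.095,0.004,-0.045],0,0.6],
  [[-0.135,0.005,-0.045],0,0.6],
  [[-0.175,0.007,-0.045],0,0.6],
  [[-0.21,0.009,-0.045],0,0.6],
  [[-0.237,0.01,-0.045],0,0.6],
  [[-0.248,0.01,-0.045],0,0.6],
  [[-0.248,0.01,-0.045],0,0.6],
])

```text
time_s: 16.8
position: [623.1, -214.4, 237.7]
tool_rot: [-1.909, -2.495, -0.0]
wrist_force: [0.1, 0.1, -0.6]
finger_gap: 51.1
```

```bash
python3 - <<'E'
from plant import robot
from h import *
o,p=get(robot,'wrist','w11')
print(o['time_s'],o['position'],rel(o,[0,0,0],0)[2],np.abs(o['qd']).max().round(3))
for t in ('pin_grip','pin_block','pin_tip'): print([(x['score'],x['position']) for x in robot.spot_point(t,p)])
o,p=get(robot,'side','s11')
for t in ('pin_grip','pin_block','lid_hole'): print([(x['score'],x['position']) for x in robot.spot_point(t,p)])
cv2.imwrite('pics/s11b.png',cv2.resize(p['pixels'][90:290,150:350,::-1],None,fx=3,fy=3,interpolation=cv2.INTER_CUBIC))
E
```

```text
16.8 [ 623.09965333 -214.36278346  237.72698364] 1.8357 0.039
[(0.83, [623.1, -220.2, 76.1])]
[(0.95, [624.5, -213.1, -0.7])]
[(0.72, [625.2, -210.1, -0.1])]
[]
[(0.84, [621.2, -215.7, -3.2])]
[(0.83, [553.9, 2.7, 66.1]), (0.26, [555.1, 1.8, 48.9])]
```

View pics/w11.png

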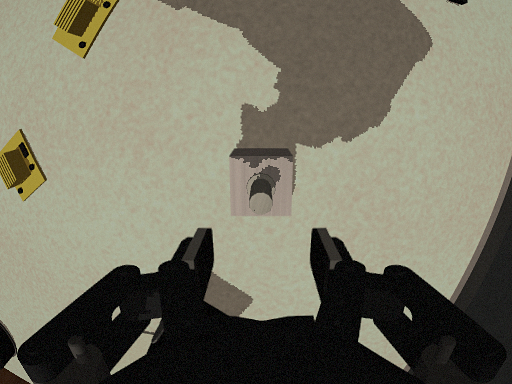

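View pics/s11b.png

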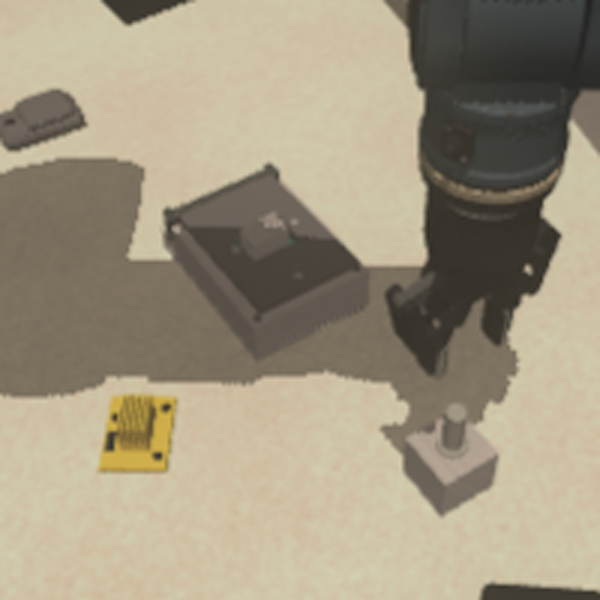

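```bash
python3 - <<'E'
from h import *
o,p=pickle.load(open('pics/w11.pkl','rb'))
cv2.imwrite('pics/w11c.png',cv2.resize(p['pixels'][140:225,215:305,::-1],None,fx=7,fy=7,interpolation=cv2.INTER_CUBIC))
E
```

```text
(no output)
```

View pics/w11c.png

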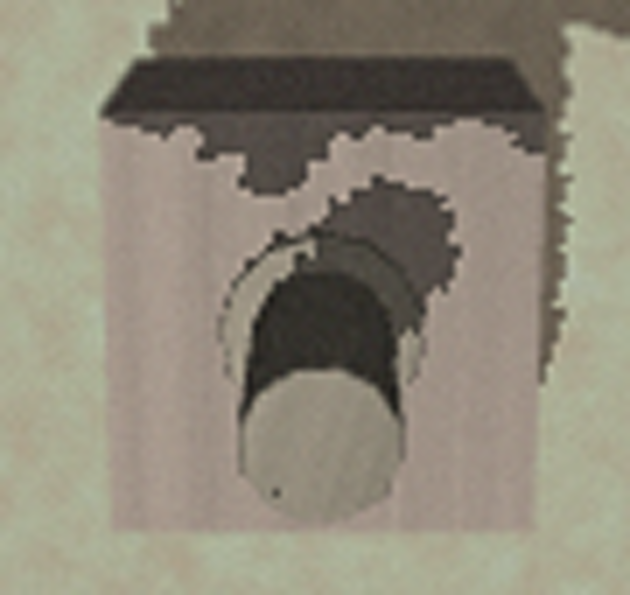

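```bash
python3 - <<'E'
from plant import robot
from h import *
o,p=pickle.load(open('pics/w11.pkl','rb'))
f=lambda a,z: onz(p,((a[0]+.5)/7-.5+215,(a[1]+.5)/7-.5+140),z,o)
t=f((321,446),98);print('pin top',t)
c=np.array([f(a,50) for a in [(103,112),(546,112),(535,531),(108,531)]]);print(c.round(1),c.mean(0))
for i in range(4):
    d=c[(i+1)%4]-c[i]; print(np.hypot(*d[:2]),np.arctan2(d[1],d[0]))
o=robot.get_obs();print(o['position'],rel(o,[*t[:2],133]))
E
```

```text
pin top [ 622.71083614 -215.82609775   98.        ]
[[ 588.8 -196.    50. ]
 [ 642.5 -181.4   50. ]
 [ 657.3 -235.5   50. ]
 [ 602.6 -250.4   50. ]] [ 622.76893842 -215.80105774   50.        ]
55.674891924635205 0.26545561831016656
56.07623196068761 -1.3036361035784232
56.713878793451514 -2.8757185603115696
56.10781548143338 1.8194372005345054
[ 622.9178716  -212.90739343  238.1665274 ] (array([-0.0028, -0.001 ,  0.1052]), None, np.float64(1.8376))
```

jog_arm([
  [[-0.002,-0.001,0.015],0,0.6],
  [[-0.002,-0.001,0.03],0,0.6],
  [[-0.002,-0.001,0.045],0,0.6],
  [[-0.002,-0.001,0.055],0,0.6],
  [[-0.002,-0.001,0.055],0,0.6],
  [[-0.002,-0.001,0.055],0,0.6],
  [[-0.002,-0.001,0.055],0,0.6],
  [[-0.002,-0.001,0.055],0,0.6],
  [[-0.002,-0.001,0.055],0,0.6],
  [[-0.002,-0.001,0.055],0,0.6],
])

```text
time_s: 18.2
position: [622.6, -215.9, 183.1]
tool_rot: [1.907, 2.496, 0.0]
wrist_force: [-0.1, -0.0, -0.3]
finger_gap: 51.5
```

```bash
python3 - <<'E'
from plant import robot
from h import *
for i in range(3):
    o,p=get(robot,'wrist','w12')
    print(o['time_s'],o['position'],rel(o,[622.75,-215.8,133]),np.abs(o['qd']).max().round(3))
cv2.imwrite('pics/w12c.png',cv2.resize(p['pixels'][150:280,175:345,::-1],None,fx=4.5,fy=4.5,interpolation=cv2.INTER_CUBIC))
E
```

```text
18.2 [ 622.56433951 -215.89888772  183.14913392] (array([0.0001, 0.0002, 0.0501]), None, np.float64(1.8368)) 0.002
18.25 [ 622.50283442 -215.87780791  183.05870879] (array([0.    , 0.0003, 0.0501]), None, np.float64(1.8368)) 0.002
18.3 [ 622.5022349  -215.86115282  183.00803998] (array([-0.    ,  0.0003,  0.05  ]), None, np.float64(1.8368)) 0.002
```

View pics/w12c.png

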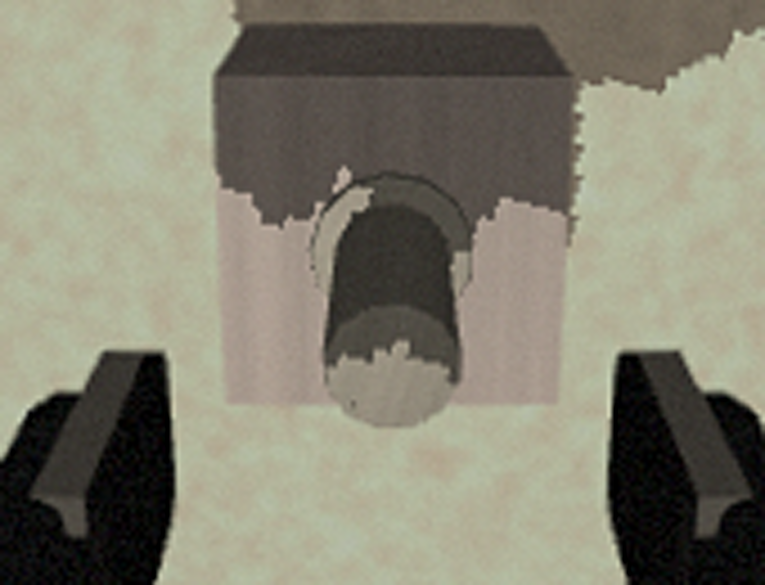

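jog_arm([
  [[0,0,0.015],0,0.6],
  [[0,0,0.03],0,0.6],
  [[0,0,0.045],0,0.6],
  [[0,0,0.05],0,0.6],
  [[0,0,0.05],0,0.5],
  [[0,0,0.05],0,0.35],
  [[0,0,0.05],0,0.2],
  [[0,0,0.05],0,0.1],
  [[0,0,0.05],0,0.1],
  [[0,0,0.05],0,0.1],
], grip_force=100)

```text
time_s: 19.35
position: [622.9, -216.0, 134.0]
tool_rot: [1.906, 2.495, 0.001]
wrist_force: [-1.4, 0.4, 6.4]
finger_gap: 15.8
```

jog_arm([
  [[0,0,0],0,0.1],
  [[0,0,0],0,0.1],
  [[0,0,-0.005],0,0.1],
  [[0,0,-0.012],0,0.1],
  [[0,0,-0.02],0,0.1],
  [[0,0,-0.03],0,0.1],
  [[0,0,-0.045],0,0.1],
  [[0,0,-0.06],0,0.1],
  [[0,0,-0.07],0,0.1],
  [[0,0,-0.07],0,0.1],
])

```text
time_s: 20.35
position: [623.2, -216.1, 204.8]
tool_rot: [1.906, 2.494, 0.001]
wrist_force: [0.0, 0.0, -1.0]
finger_gap: 15.8
```

```bash
python3 - <<'E'
from plant import robot
from h import *
o,p=get(robot,'wrist','w13')
print(o['time_s'],o['position'],rel(o,[622.75,-215.8,133]),o['finger_gap'],o['wrist_force'])
o,p=get(robot,'side','s13')
cv2.imwrite('pics/s13b.png',cv2.resize(p['pixels'][90:290,150:350,::-1],None,fx=3,fy=3,interpolation=cv2.INTER_CUBIC))
for t in ('pin_tip','pin_grip','lid_hole','base_hole'): print([(x['score'],x['position']) for x in robot.spot_point(t,p)])
E
```

```text
20.35 [ 623.15567536 -216.10914775  204.77225003] (array([ 0.0005, -0.0005,  0.0718]), None, np.float64(1.8367)) 15.760746187827342 [ 0.02039665  0.02507926 -1.00328024]
[(0.53, [620.8, -212.0, 78.9])]
[(0.55, [622.8, -211.7, 142.3])]
[(0.7, [551.3, 1.3, 67.5])]
[(0.79, [555.4, 5.2, 47.7])]
```

View pics/w13.png

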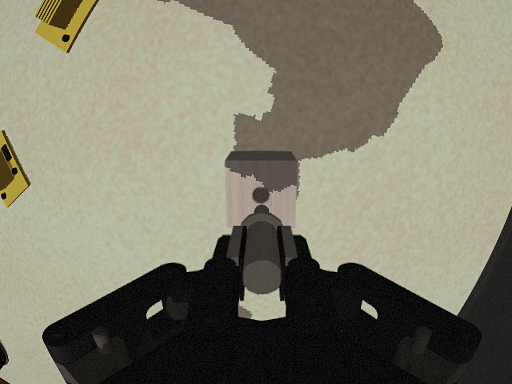

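View pics/s13b.png

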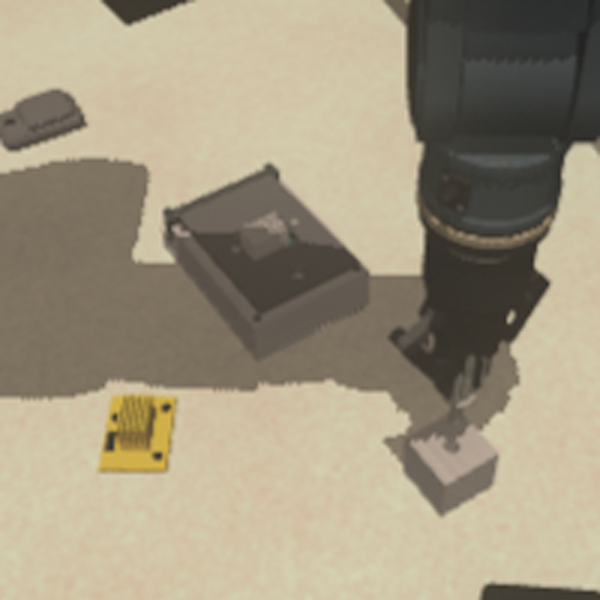

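```bash
python3 - <<'E'
from h import *
o,p=pickle.load(open('pics/w13.pkl','rb'))
print(rel(o,[555.6,2.0,222]))
print(proj(p,[622.75,-215.8,50],o),proj(p,[*o['position'][:2],o['position'][2]-123],o))
cv2.imwrite('pics/w13c.png',cv2.resize(p['pixels'][150:300,200:325,::-1],None,fx=4.5,fy=4.5,interpolation=cv2.INTER_CUBIC))
E
```

```text
(array([ 0.2282, -0.0078, -0.0176]), None, np.float64(1.8367))
[260.62870683 194.88560958] [261.04173541 208.92154351]
```

View pics/w13c.png

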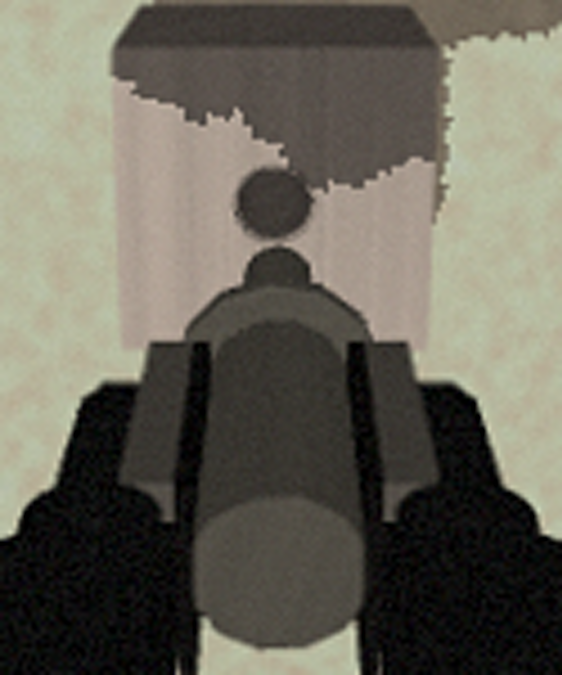

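jog_arm([
  [[0.005,0,-0.01],0,0.1],
  [[0.025,-0.001,-0.017],0,0.1],
  [[0.055,-0.002,-0.017],0,0.1],
  [[0.09,-0.003,-0.017],0,0.1],
  [[0.125,-0.004,-0.017],0,0.1],
  [[0.16,-0.005,-0.017],0,0.1],
  [[0.19,-0.007,-0.017],0,0.1],
  [[0.215,-0.008,-0.017],0,0.1],
  [[0.228,-0.008,-0.017],0,0.1],
  [[0.228,-0.008,-0.017],0,0.1],
])

```text
time_s: 21.65
position: [554.3, 3.8, 220.6]
tool_rot: [1.904, 2.498, 0.001]
wrist_force: [-0.4, -0.9, -1.8]
finger_gap: 15.6
```

jog_arm([
  [[0,0,0],0,0.1],
  [[0,0,0],0,0.1],
  [[0,0,0],0,0.1],
  [[0,0,0],0,0.1],
  [[0,0,0],0,0.1],
  [[0,0,0],0,0.1],
  [[0,0,0],0,0.1],
  [[0,0,0],0,0.1],
  [[0,0,0],0,0.1],
  [[0,0,0],0,0.1],
])

```text
time_s: 22.65
position: [554.8, 2.1, 219.9]
tool_rot: [-1.907, -2.496, 0.0]
wrist_force: [-1.1, 0.7, -0.8]
finger_gap: 15.9
```

```bash
python3 - <<'E'
from plant import robot
from h import *
o,p=get(robot,'wrist','w14')
print(o['time_s'],o['position'],rel(o,[555.6,2,222]),o['finger_gap'],o['wrist_force'])
for z in (50,66): print(proj(p,[555.6,2,z],o))
print(proj(p,[*o['position'][:2],o['position'][2]-123],o))
cv2.imwrite('pics/w14c.png',cv2.resize(p['pixels'][100:300,160:360,::-1],None,fx=3,fy=3,interpolation=cv2.INTER_CUBIC))
print(robot.spot_point('lid_hole',p),robot.spot_point('pin_tip',p))
E
```

```text
22.65 [554.80912773   2.05850492 219.91820829] (array([-0.0003,  0.0007, -0.0021]), None, np.float64(1.8369)) 15.881414273829966 [-1.06813301  0.7351276  -0.79661222]
[262.35692207 190.67427705]
[262.40781617 196.29847161]
[261.44191566 209.17636612]
[{'position': [555.9, -1.8, 59.5], 'score': 0.66}] [{'position': [557.9, 1.6, 98.5], 'score': 0.72}]
```

View pics/w14c.png

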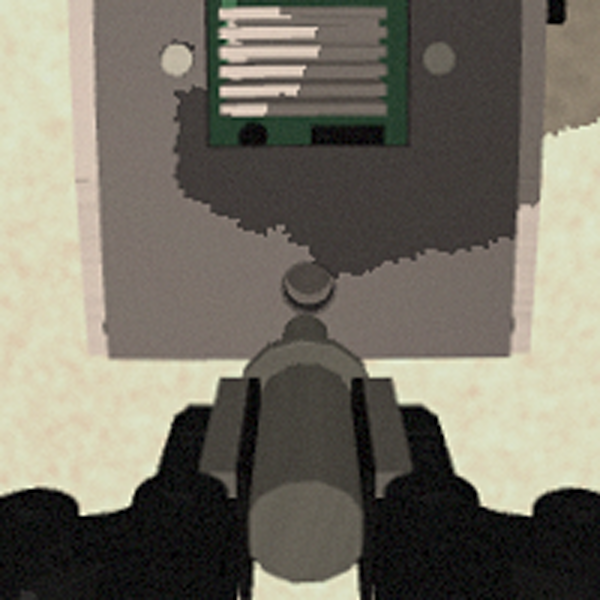

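```bash
python3 - <<'E'
from h import *
o,p=pickle.load(open('pics/w14.pkl','rb'))
h=onz(p,(262.35,194.7),65.3,o);print('lid hole',h,rel(o,[*h[:2],220]))
h2=onz(p,(262.35,194.2),65.3,o);print(h2)
Rt=Ro.from_rotvec(o['tool_rot']).as_matrix()
for x,z in ((5,123),(4,123),(3,123),(5,118),(5,120),(13,83),(-9,39-0),(0,35)):
    print(x,z,proj(p,o['position']+Rt@np.array([x,0,z]),o))
# lid window edges & studs for check
E
```

```text
lid hole [555.26571721   3.05349304  65.3       ] (array([ 0.0008,  0.0007, -0.0001]), None, np.float64(1.8369))
[555.15673014   3.45102126  65.3       ]
5 123 [261.44383931 202.28833317]
4 123 [261.44290287 203.67455599]
3 123 [261.44196974 205.05644491]
5 118 [261.44066569 204.64203883]
5 120 [261.44195306 203.68719887]
13 83 [261.42225142 211.38013904]
-9 39 [261.34398363 291.73108124]
0 35 [261.34724767 279.900621  ]
```

```bash
python3 - <<'E'
from h import *
o,p=pickle.load(open('pics/w14.pkl','rb'))
Rt=Ro.from_rotvec(o['tool_rot']).as_matrix()
def sil(x0,z0,tilt,xs=0):
    im=np.zeros((384,512),np.uint8)
    out=[]
    for nm,r,z in (('top',9,-22),('colT',13,22),('colB',13,26),('shank',5,60),('tip',3,66)):
        a=np.linspace(0,2*np.pi,72)
        P=np.stack([r*np.cos(a)+x0+tilt*z,r*np.sin(a)+xs,np.full(72,z0+z)],1)
        q=np.array([proj(p,o['position']+Rt@v,o) for v in P])
        out.append((nm,q[:,1].min().round(1),q[:,1].max().round(1),q[:,0].min().round(1),q[:,0].max().round(1)))
    return out
for a in ((0,57,0),(1,57,0),(0,59,0),(0,57,-.03)): print(a,sil(*a))
cv2.imwrite('pics/w14d.png',cv2.resize(p['pixels'][185:300,215:310,::-1],None,fx=5,fy=5,interpolation=cv2.INTER_CUBIC))
E
```

```text
(0, 57, 0) [('top', np.float64(261.4), np.float64(297.0), np.float64(239.7), np.float64(283.0)), ('colT', np.float64(213.9), np.float64(256.6), np.float64(237.8), np.float64(285.0)), ('colB', np.float64(211.4), np.float64(253.3), np.float64(238.3), np.float64(284.5)), ('shank', np.float64(205.1), np.float64(219.1), np.float64(254.0), np.float64(268.9)), ('tip', np.float64(205.1), np.float64(213.3), np.float64(257.1), np.float64(265.8))]
(1, 57, 0) [('top', np.float64(259.2), np.float64(295.2), np.float64(239.7), np.float64(283.0)), ('colT', np.float64(212.2), np.float64(255.1), np.float64(237.8), np.float64(285.0)), ('colB', np.float64(209.7), np.float64(251.8), np.float64(238.3), np.float64(284.5)), ('shank', np.float64(203.7), np.float64(217.7), np.float64(254.0), np.float64(268.9)), ('tip', np.float64(203.7), np.float64(211.9), np.float64(257.1), np.float64(265.8))]
(0, 59, 0) [('top', np.float64(259.0), np.float64(294.3), np.float64(240.1), np.float64(282.7)), ('colT', np.float64(212.6), np.float64(255.0), np.float64(238.1), np.float64(284.7)), ('colB', np.float64(210.1), np.float64(251.7), np.float64(238.6), np.float64(284.2)), ('shank', np.float64(204.2), np.float64(218.0), np.float64(254.0), np.float64(268.8)), ('tip', np.float64(204.1), np.float64(212.3), np.float64(257.1), np.float64(265.8))]
(0, 57, -0.03) [('top', np.float64(260.0), np.float64(295.8), np.float64(239.7), np.float64(283.0)), ('colT', np.float64(215.1), np.float64(257.7), np.float64(237.9), np.float64(285.0)), ('colB', np.float64(212.7), np.float64(254.5), np.float64(238.4), np.float64(284.4)), ('shank', np.float64(207.7), np.float64(221.6), np.float64(254.0), np.float64(268.9)), ('tip', np.float64(207.8), np.float64(215.9), np.float64(257.1), np.float64(265.8))]
```

View pics/w14d.png

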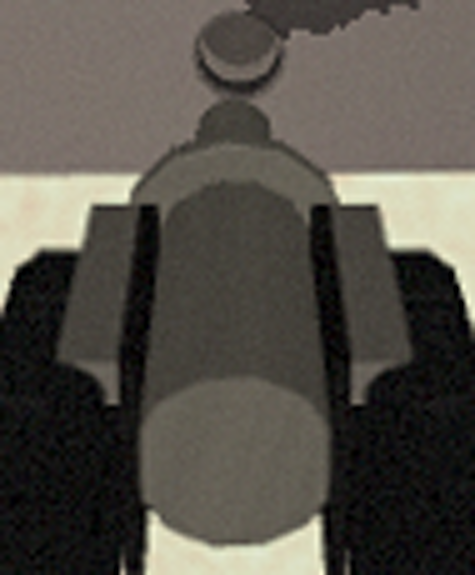

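jog_arm([
  [[0.0005,0.0006,0.005],0,0.1],
  [[0.0005,0.0006,0.012],0,0.1],
  [[0.0005,0.0006,0.02],0,0.1],
  [[0.0005,0.0006,0.027],0,0.1],
  [[0.0005,0.0006,0.031],0,0.1],
  [[0.0005,0.0006,0.034],0,0.1],
  [[0.0005,0.0006,0.036],0,0.1],
  [[0.0005,0.0006,0.037],0,0.1],
  [[0.0005,0.0006,0.037],0,0.1],
  [[0.0005,0.0006,0.037],0,0.1],
])

```text
time_s: 23.8
position: [555.4, 2.7, 183.1]
tool_rot: [1.907, 2.496, 0.0]
wrist_force: [0.2, 0.0, -0.9]
finger_gap: 16.0
```

```bash
python3 - <<'E'
from plant import robot
from h import *
o,p=get(robot,'wrist','w15')
print(o['time_s'],o['position'],rel(o,[555.3,2.6,142]),o['finger_gap'],o['wrist_force'],o['moment'])
cv2.imwrite('pics/w15c.png',cv2.resize(p['pixels'][140:300,180:340,::-1],None,fx=3.6,fy=3.6,interpolation=cv2.INTER_CUBIC))
E
```

```text
23.8 [555.39979693   2.65896886 183.12921477] (array([-0.    , -0.0001,  0.0411]), None, np.float64(1.8368)) 15.986641981295826 [ 0.21804135  0.00658297 -0.87057676] [-0.00919699  0.00768351 -0.02250769]
```

View pics/w15c.png

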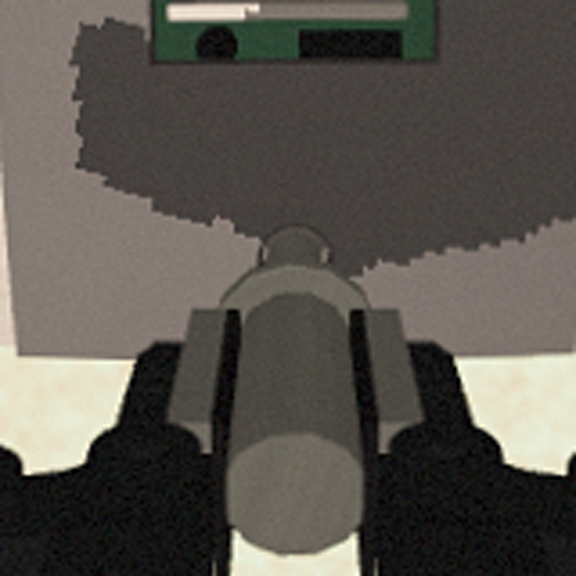

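jog_arm([
  [[0,0,0.002],0,0.1],
  [[0,0,0.005],0,0.1],
  [[0,0,0.008],0,0.1],
  [[0,0,0.011],0,0.1],
  [[0,0,0.014],0,0.1],
  [[0,0,0.017],0,0.1],
  [[0,0,0.02],0,0.1],
  [[0,0,0.022],0,0.1],
  [[0,0,0.022],0,0.1],
  [[0,0,0.022],0,0.1],
])

```text
time_s: 24.85
position: [555.3, 2.7, 161.0]
tool_rot: [1.907, 2.496, 0.0]
wrist_force: [-0.3, -0.5, -0.9]
finger_gap: 15.6
```

```bash
python3 - <<'E'
from plant import robot
from h import *
o,p=get(robot,'wrist','w16')
print(o['time_s'],o['position'],rel(o,[555.3,2.6,142]),o['finger_gap'],o['wrist_force'],o['moment'])
cv2.imwrite('pics/w16c.png',cv2.resize(p['pixels'][140:300,180:340,::-1],None,fx=3.6,fy=3.6,interpolation=cv2.INTER_CUBIC))
E
```

```text
24.85 [555.31448836   2.66472651 160.96713544] (array([-0.0001, -0.    ,  0.019 ]), None, np.float64(1.8368)) 15.627409090900057 [-0.3275935  -0.50132378 -0.85186044] [-0.02268307 -0.01931198 -0.00083341]
```

View pics/w16c.png

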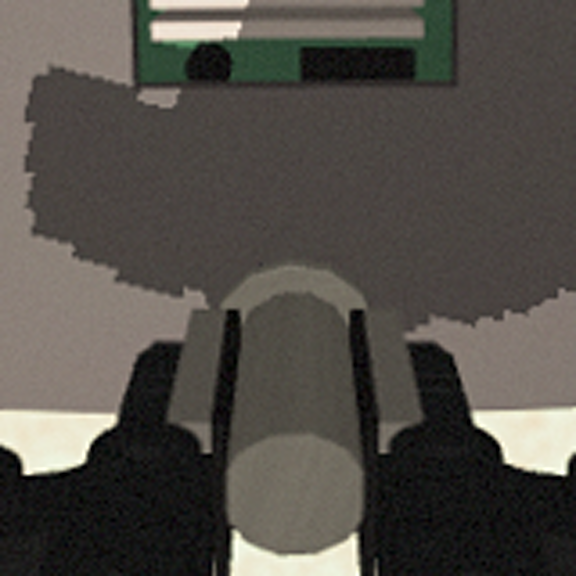

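jog_arm([
  [[0,0,0.003],0,0.1],
  [[0,0,0.006],0,0.1],
  [[0,0,0.009],0,0.1],
  [[0,0,0.011],0,0.1],
  [[0,0,0.013],0,0.1],
  [[0,0,0.014],0,0.1],
  [[0,0,0.015],0,0.1],
  [[0,0,0.016],0,0.1],
  [[0,0,0.016],0,0.1],
  [[0,0,0.016],0,0.1],
])

```text
time_s: 25.9
position: [555.3, 2.6, 144.9]
tool_rot: [1.907, 2.496, 0.0]
wrist_force: [-1.5, -2.8, 2.2]
finger_gap: 15.7
```

jog_arm([
  [[0,0,0.0005],0,0.1],
  [[0,0,0.001],0,0.1],
  [[0,0,0.0015],0,0.1],
  [[0,0,0.002],0,0.1],
  [[0,0,0.0025],0,0.1],
  [[0,0,0.003],0,0.1],
  [[0,0,0.003],0,0.1],
  [[0,0,0.003],0,0.1],
  [[0,0,0.003],0,0.1],
  [[0,0,0.003],0,0.1],
])

```text
time_s: 26.9
position: [555.4, 2.6, 142.9]
tool_rot: [1.907, 2.496, 0.001]
wrist_force: [-6.5, -3.1, 19.9]
finger_gap: 15.7
```

```bash
python3 - <<'E'
from plant import robot
from h import *
o,p=get(robot,'side','s17')
print(o['time_s'],o['position'],o['finger_gap'],o['wrist_force'],o['moment'])
for t in ('lid_hole','pin_grip','heatsink'): print([(x['score'],x['position']) for x in robot.spot_point(t,p)][:2])
cv2.imwrite('pics/s17b.png',cv2.resize(p['pixels'][130:230,180:300,::-1],None,fx=6,fy=6,interpolation=cv2.INTER_CUBIC))
o,p=get(robot,'wrist','w17')
cv2.imwrite('pics/w17c.png',cv2.resize(p['pixels'][60:300,130:390,::-1],None,fx=2.5,fy=2.5,interpolation=cv2.INTER_CUBIC))
E
```

```text
26.9 [555.42910549   2.59565163 142.86010501] 15.73311939270023 [-6.52269577 -3.13201482 19.86457213] [-0.62173124  1.49003022  0.01271002]
[(0.86, [552.0, 3.0, 59.5])]
[]
[(0.85, [304.4, -284.8, 24.2]), (0.66, [371.8, -85.2, 24.3])]
```

View pics/s17b.png

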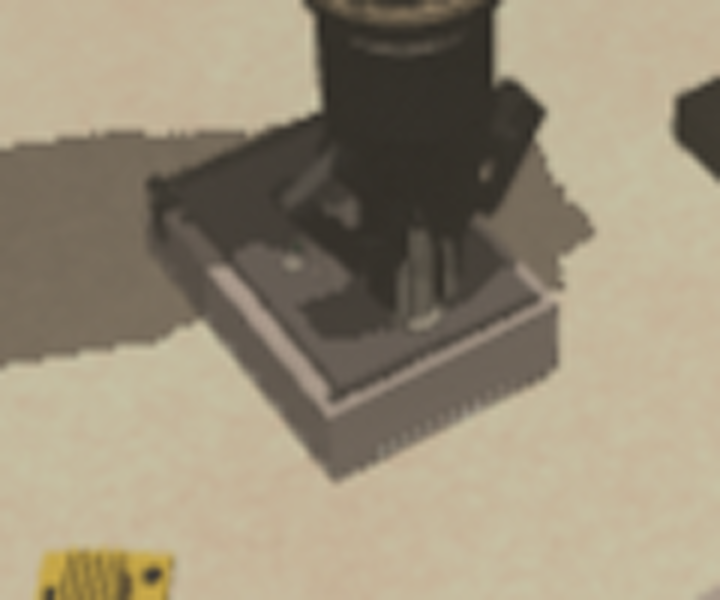

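View pics/w17c.png

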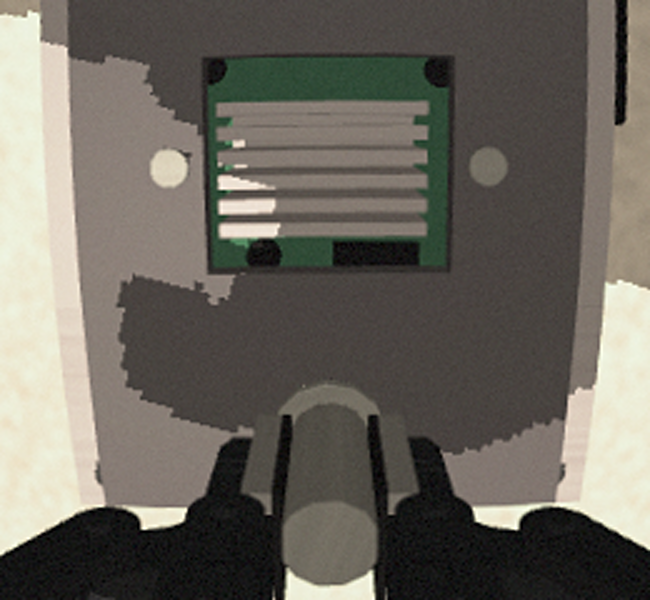

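```bash
python3 - <<'E'
from h import *
yw=.272;ex=np.array([np.cos(yw),np.sin(yw),0]);ey=np.array([-ex[1],ex[0],0]);Z=np.array([0,0,1.])
C=np.array([539.5,59.8,0]);H=C+85*ey+55*Z
def lid(x,r,th,n=4): return H+x*ex+r*(-ey*np.cos(th)+Z*np.sin(th))+n*(ey*np.sin(th)+Z*np.cos(th))
for tag in ('w17','s17','w16','s13'):
    o,p=pickle.load(open(f'pics/{tag}.pkl','rb'))
    print(tag)
    for th in (0,.02,.045):
        print(th,[proj(p,lid(x,r,th),o).round(1).tolist() for x,r in ((-26,108),(26,108),(-26,62),(-55,165),(55,165))])
o,p=pickle.load(open('pics/w16.pkl','rb'))
cv2.imwrite('pics/w16d.png',cv2.resize(p['pixels'][60:300,130:390,::-1],None,fx=2.5,fy=2.5,interpolation=cv2.INTER_CUBIC))
o,p=pickle.load(open('pics/s13.pkl','rb'))
cv2.imwrite('pics/s13d.png',cv2.resize(p['pixels'][130:230,180:300,::-1],None,fx=6,fy=6,interpolation=cv2.INTER_CUBIC))
E
```

```text
w17
0 [[212.3, 169.6], [309.8, 169.0], [209.8, 82.5], [171.6, 262.0], [351.6, 261.2]]
0.02 [[211.6, 170.2], [310.4, 169.7], [209.4, 82.1], [170.1, 264.5], [353.1, 263.6]]
0.045 [[210.7, 171.0], [311.3, 170.4], [208.9, 81.6], [168.2, 267.6], [355.0, 266.7]]
s17
0 [[234.7, 177.8], [249.9, 170.6], [226.6, 168.5], [236.4, 194.5], [269.1, 178.3]]
0.02 [[234.6, 177.3], [249.8, 170.1], [226.5, 168.1], [236.3, 193.7], [269.1, 177.4]]
0.045 [[234.5, 176.6], [249.8, 169.4], [226.5, 167.7], [236.2, 192.6], [269.1, 176.4]]
w16
0 [[217.4, 163.4], [305.2, 162.9], [215.4, 85.2], [179.1, 248.9], [344.5, 248.1]]
0.02 [[216.8, 163.9], [305.7, 163.4], [215.1, 84.9], [177.8, 251.0], [345.8, 250.2]]
0.045 [[216.2, 164.5], [306.4, 164.0], [214.7, 84.4], [176.2, 253.6], [347.4, 252.8]]
s13
0 [[234.7, 177.8], [249.9, 170.6], [226.6, 168.5], [236.4, 194.5], [269.1, 178.3]]
0.02 [[234.6, 177.3], [249.8, 170.1], [226.5, 168.1], [236.3, 193.7], [269.1, 177.4]]
0.045 [[234.5, 176.6], [249.8, 169.4], [226.5, 167.7], [236.2, 192.6], [269.1, 176.4]]
```

View pics/s13d.png

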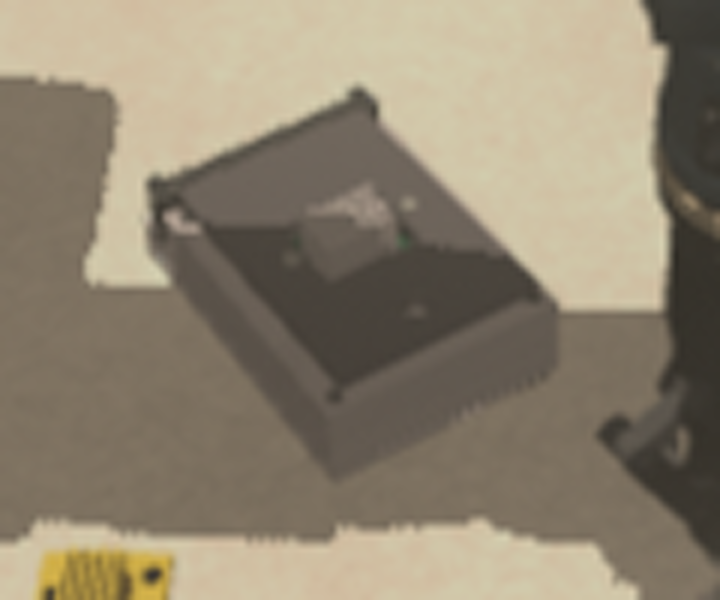

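View pics/w16d.png

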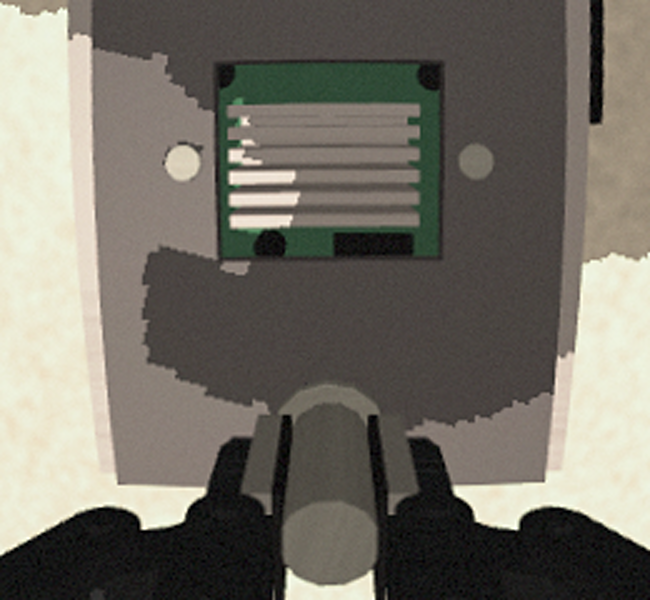

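jog_arm([
  [[0,0,0],0,0.1],
  [[0,0,0],0,0.1],
  [[0,0,0],0,0.1],
  [[0,0,0],0,0.1],
  [[0,0,0],0,0.1],
  [[0,0,0],0,0.1],
  [[0,0,0],0,0.1],
  [[0,0,0],0,0.1],
  [[0,0,0],0,0.1],
  [[0,0,0],0,0.1],
])

```text
time_s: 28.15
position: [555.4, 2.6, 142.8]
tool_rot: [1.907, 2.496, 0.001]
wrist_force: [-7.4, -3.0, 19.4]
finger_gap: 15.9
```

Pose and force are steady and the lid is shut, so I am handing in.

```bash
python3 - <<'E'
from plant import robot
print(robot.job_done()); o=robot.get_obs(); print(o['time_s'],o['position'],o['wrist_force'],o['finger_gap'])
E
```

```text
the job is handed in; nothing more can be done
None
the job is handed in; nothing more can be done
```

I did the whole sequence and handed it in at about 28 s, with the gripper still holding the pin and pressing down; no verdict was reported.

- **Board:** I picked up the green board by its heat sink and set it flat in the pocket. The wrist camera showed it inside the pocket on all visible sides, and it stayed there after release.
- **Lid:** I pushed it over from behind until it sank onto the board by itself. It came to rest at about 0.045 rad, before the pin was brought near.
- **Pin:** I took it from its block, lowered it through the lid hole into the base with no contact force, then pressed down.

**Last checks:**
- The upward force was steady at about 19–20 N over a full second.
- The lid's edges in the wrist picture fit about 0.005 rad from shut, and the network put the lid hole at 59.5 mm (59 mm when shut).
- The pin tip works out at about 30 mm down in the base.

**Not fully in agreement:**
- There was a side force of about 7–8 N on the tool while pressing.
- The gripper reads 15.8 mm on the 18 mm pin grip, which I put down to the pads giving way.
- The pin's features in the wrist picture disagreed with the expected position by about 1 mm, and the pin may have slid 1–2 mm in the grip. I saw no clear tilt.
- I did not measure how far the board was pressed down, nor check the bystanders again at the end; the arm was not moved near any of them.

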